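# Tip two cartons into the bundling clamp and hold them under pressure

## Robot

A 6-joint arm with a two-finger parallel gripper is mounted at the origin on a cart in front of the work surface, level with it; the furniture and walls round the work are solid. World frame = base frame: x ahead of the robot, y to its left, z up, the work surface at z = 0. Lengths are in m, angles in degrees, forces in N, time in s.
With the tool pointing down it reaches from about 0.25 to 0.775 m from the base axis. Payload 4 kg.
Tool frame: the origin (TCP) lies at the very end of the fingers, on their centre line; the grasp point (between the pads) lies 19 mm behind it; z points along the fingers, y is the line along which they close (so a half turn about z gives the same grasp; the last joint's range is limited). The gripper opens to 94 mm and grips with 3 to 60 N. Pads are 16 mm wide; open, the fingers measure 119 mm over their backs; the gripper's body (75 mm by 177 mm) begins 78 mm behind the grasp point.
Start: joints at [-70.766, 4.996, 78.535, -0, 96.463, -5.907], TCP at [0.234, -0.498, 0.206] pointing down, gripper open.
Joint ranges: [-177.83, 177.83], [-43.37, 116.18], [15.69, 146.23], [-61.86, 241.86], [9.47, 152.12], [-147.06, 147.06]. Speed limits (degrees/s): [159.86, 159.86, 180, 180, 180, 180].

## Interface

Orientations are given as a 3x3 rotation matrix whose columns are the frame's x, y, z axes.
In Python, from rig import bot gives the robot as it stands.
- The arm moves only by the tool drive_tool, never from a script. Its arguments are lists of equal length, an entry for each row: "travel": the shift along the tool's x, y, z in m, a list of three; "twist": the turn about the tool's z in rad. In form: {"travel": [[dx, dy, dz], ...], "twist": [twist, ...]}. A call has exactly 8 rows; each row is the pose to reach, as a shift and turn from the pose commanded when the call began, along the tool's axes at that moment; what a row does not reach only later rows make up. A row lasts 1/12 s, in which the tool goes at most 41.7 mm and 7.16 degrees, less where a joint would pass 70% of its speed; a pose out of reach is approached as far as the arm can. A call with a gripper value outside its range is refused whole. "jaw" is the opening, from -1 (shut) to 1 (fully open), set as the call begins (left out, the last holds). The fingers move at their own pace and stop on an object; the grip force is fixed at half the most. Time passes only in rows, so rows that repeat a pose let the fingers close, or fill a call up. It gives the time, the measured TCP pose, the force, the opening and the grip force at its end, in the units of the state.
- bot.state(): the state, without advancing time (a new reading comes with each control period).
- bot.capture(name): name is "scene" or "side" or "wrist"; returns a dict with "pixels" (384x512x3 uint8, red, green, blue), "z_map" (384x512 float32, m along the optical axis (not along the pixel's ray), 0 where there is no reading), "K" (3x3 intrinsics, pixels), "distortion" ([k1, k2, p1, p2, k3] as OpenCV has them; the pictures are not rectified), "cam_to_world" (4x4, takes a point from camera to world coordinates). Camera axes: x right, y up, looking along -z (the intrinsics and any distortion apply to the point x, -y, -z); pixel columns grow to the right and rows downward; lengths in m; the calibration is good to about 2 mm. A picture is of the moment at which its call begins.
- bot.hand_in(): hands the job in; it is judged then, once.
The state is a dict: "time": time; "joint_pos": joint angles; "qvel": joint speeds; "tau": joint torques, N m; "ee_pos": TCP position; "orientation": TCP orientation; "contact_force": force on the tool from outside, world axes, zero at the start; "torque": the same for the moment, N m; "gripper_width": finger opening in m; "finger_force": force on a finger pad.
Only numpy, scipy, OpenCV 4.12 (cv2) and the standard library are available. Lean on these libraries where they do the work, as an engineer would, in place of code of your own. Each camera call takes 0.05 s, during which the arm holds its last target. There are 200 camera calls.

## Task

Tip the two small cartons off the feed tray into the bundling clamp by raising the tray's orange handle bar, and lower the tray flat again. Then pump the clamp's two orange squeeze grips until the jaw presses the cartons together against the end stop, and finish still squeezing the grips, with the pressure pointer in the green: firm, but never so hard that it passes the green and crushes the cartons. Do not touch the cartons or the jaw with the gripper, and leave the other things on the bench alone.

Things in the scene. Friction and masses are not known exactly. Their poses are not given: they have to be found in the camera images.
- bundle_clamp: Green bench clamp fixed to the table, 225 x 300 mm. Origin on the table top; z up, x away from the robot at yaw 0, y left. In its frame, mm: sloping steel channel x -20..63, y -64..64, between the moving jaw at its -y end and the end stop at its +y end; feed tray on the near (-x) side; ratchet housing x -98..71, y -216..-104, top z 93, bearing the squeeze grips.
- feed_tray (a joint): Tilt of the aluminium feed tray, rad: 0 flat, grows as its near end (with the handle bar) is raised, stop at 0.95. Hinge along the clamp's y at the channel's lip. Slippery floor, inner width 110 mm, walls 22 mm, open to the channel: cartons start to slide at 0.1 to 0.2 and slide right off by 0.75. 0.18 kg; falls back when let go.
- handle_bar (a point): Centre of the orange round handle bar of the tray, 12 mm thick, 96 mm free length along the clamp's y, 115 mm above the table when the tray is flat and 32 mm clear above the tray's wall. It is grasped from above with the fingers in front of and behind it, and may turn between the fingers.
- tray_hinge (a point): Point on the tray's hinge axis, which is along the clamp's y. The handle bar is 103.5 mm to the near side of it and 63 mm above it when the tray is flat, and runs on a circle of 121 mm round it, up and away from the robot.
- carton_a: Small carton 39 x 63 x 34 mm (own x, y, z), 0.08 to 0.17 kg, grey with a tan top, the one nearer to the moving jaw (clamp's -y side). Starts on the feed tray with its 63 mm side pointing at the channel. Origin at the centre of its underside, z up.
- carton_b: Second carton, the same, nearer to the end stop (clamp's +y side).
- grip_point (a point): Point midway between the two orange squeeze grips, 22 mm below their tops; frame as the clamp. The grips are upright plates (10 mm thick in x, 30 mm wide in y, z 95 to 145 mm) on either side of it in the clamp's x: 58 mm over their outer faces when released. The pair floats 6 mm either way in x to centre itself. Reach over both from above; close the fingers along x.
- grip_near (a joint): How far each squeeze grip is pushed in, m: 0 released, 0.012 at its stop (34 mm over the outer faces). Both move in together by the same amount, so squeeze from both sides. A spring of 0.5 to 1.2 N pushes each out. A full squeeze drives the ratchet 24 mm; 17 to 24 mm reach the jaw, as the pawl first catches a tooth (pitch 7 mm). Let out, the jaw stays and the pawl slips back for the next squeeze.
- jaw_slide (a joint): Advance of the jaw towards the end stop, m, 0 to 0.064. Pad face to end stop is 128 mm at 0, and the two cartons side by side take 78 mm, so the jaw meets them at about 0.050 at the latest. Friction of 3 N holds it where it is between squeezes.
- jaw_pad (a joint): Pressure gauge: how far the sprung jaw pad is pushed back into the jaw, m; 2000 N/m. White pointer on the jaw's scale: yellow below 0.003, green 0.003 to 0.010 (6 to 20 N), red above; 0.0115 crushes the cartons. When clamped, the push is about the gripper's squeeze (N per finger) less 4 N: squeeze with 12 to 20 N. It lasts only while the grips are held; let go, it falls below 0.003.
- pad_face (a point): Centre of the moving jaw pad's face (52 x 28 mm, black rubber, tilted like the channel).
- end_stop: Fixed green end stop of the channel, 14 mm thick, 38 mm above the bed. Axes as the channel; origin in the plane of its pressing face, y = 64 mm of the channel.
- tape_roll: Bystander: roll of brown tape, 94 mm across, 48 mm high, to the left of the clamp.
- glue_stick: Bystander: glue stick standing upright, 26 mm across, 92 mm high, to the left of the clamp.
- note_pad: Bystander: yellow note pad, 68 x 68 x 16 mm, lying to the right of the clamp.
- channel: The channel that takes the cartons, fixed to the clamp. Its steel bed slopes 0.35 rad (20 degrees) down and away from the tray, so cartons slide down to the far wall by themselves. Origin on the bed at the middle of the lip, 50 mm above the table; x down the slope, z square to the bed. Bed 80 mm long in x to the far wall (40 mm high), y -64..64.
There are look-alikes about, which are no part of the job. What is shaped like the carton_a but pink or red is not meant.

How it is judged:
By the outcome, as a careful person would: the job done as asked, in the order asked, and still so for the second after the job is handed in, while the arm keeps its last pose, push and grip.
It also fails if it takes over 54 s, if anything falls off the work surface, if the arm or the gripper's body presses on something with over 40 N, if the wrist force passes 120 N, or if a joint passes its speed limit or range.

## Working session

There is one attempt and no reset: what is moved stays moved. The work goes in short steps, Python scripts to look and compute and a tool call to move; the robot and the scene stay as the last step left them, time stands still between calls to the robot, and variables do not carry over. Pictures are saved under pics/ and viewed, at most 10 in all, crops included, and the job is handed in when it is done.

Besides the shell and the picture viewer there is one more tool, called after "Emit:" as name([rows], argument=value, ...), one row to a line, values as JSON. drive_tool: Moves the arm, as the interface text tells. Its arguments: {"type":"object","properties":{"travel":{"type":"array","items":{"type":"array","items":{"type":"number"}}},"twist":{"type":"array","items":{"type":"number"}},"jaw":{"type":"number"}},"required":["travel","twist"]}

```bash
mkdir -p pics; ls; cat > h.py <<'E'
import numpy as np, cv2, pickle
from rig import bot
def cap(n,f):
    c=bot.capture(n); pickle.dump(c,open(f'pics/{f}.pkl','wb')); cv2.imwrite(f'pics/{f}.png',c['pixels'][...,::-1]); return c
def load(f): return pickle.load(open(f'pics/{f}.pkl','rb'))
def w(c,u,v,z=None):
    """world of pixel; depth from map (median 3x3) or, if z given, at the world height z"""
    K=np.array(c['K'],float); d=np.array(c['distortion'],float)
    x,y=cv2.undistortPoints(np.array([[[u,v]]],float),K,d)[0,0]
    T=np.array(c['cam_to_world']); r=np.array([x,-y,-1])
    if z is None:
        p=c['z_map'][int(v)-1:int(v)+2,int(u)-1:int(u)+2]; s=np.median(p[p>0])
    else: s=(z-T[2,3])/(T[:3,:3]@r)[2]
    return T[:3,:3]@(r*s)+T[:3,3]
E
python3 - <<'E'
from h import *
a=cap('scene','s0')['pixels']; b=cap('side','d0')['pixels']
for n,i in(('s0',a),('d0',b)): cv2.imwrite(f'pics/{n}b.png',cv2.resize(i,(800,600),interpolation=cv2.INTER_CUBIC)[...,::-1])
s=bot.state(); print(s['ee_pos'],s['orientation'],s['gripper_width'],s['time'])
E
```

```text
pics
[ 0.23348708 -0.49743435  0.20440519] [[ 9.05267511e-01  4.24841490e-01 -6.64114958e-04]
 [ 4.24841956e-01 -9.05265508e-01  1.91626279e-03]
 [ 2.12907576e-04 -2.01687435e-03 -9.99997943e-01]] 0.09371432401612825 0.1
```

View pics/s0b.png

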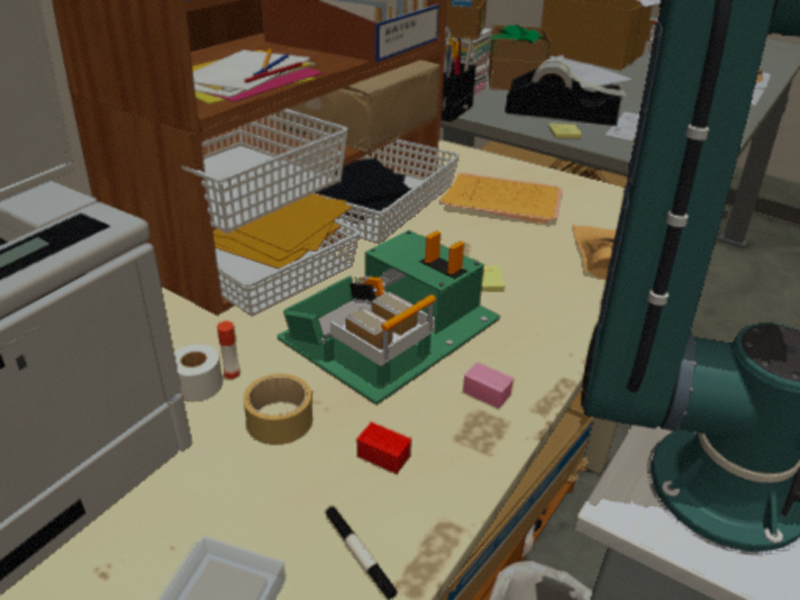

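View pics/d0b.png

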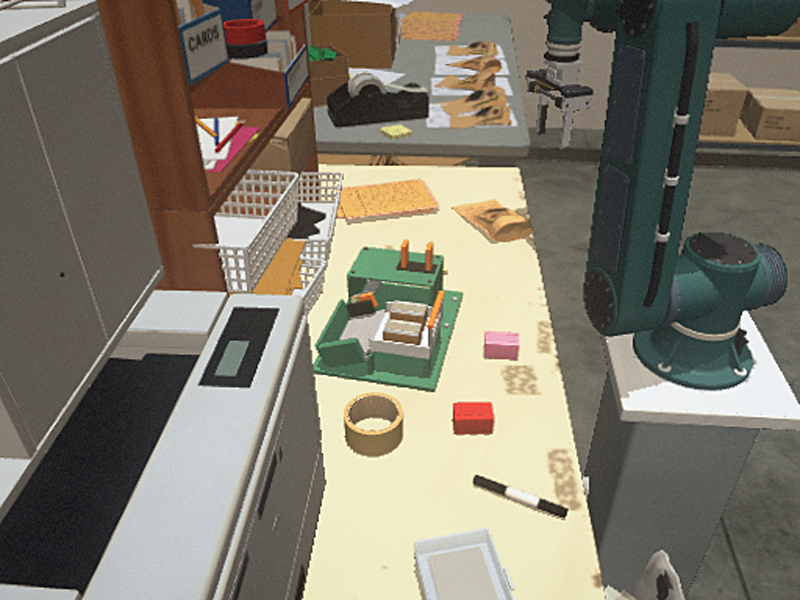

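The scene view shows the handle bar from (386,326) to (434,299), grips at (432,247) and (455,258), cartons on the tray at (370,325) and (397,312), and a look-alike pink box (488,384) and red box (384,447). The side view shows the bar at about (437,309) and grips at (405,253) and (429,256). Candidates for the bar or grips: only these orange parts; the orange tab on the gauge (374,284) and the orange envelopes don't match the description. I'll check in a close crop.

```bash
python3 - <<'E'
from h import *
a=load('s0')['pixels'][135:260,175:325]; b=load('d0')['pixels'][145:255,195:305]
A=cv2.resize(a,None,fx=4,fy=4,interpolation=cv2.INTER_CUBIC)[:500]
B=cv2.resize(b,None,fx=4,fy=4,interpolation=cv2.INTER_CUBIC)
B=cv2.copyMakeBorder(B,0,A.shape[0]-B.shape[0],0,0,0); cv2.imwrite('pics/c.png',np.hstack([A[:,:400+0] if 0 else A,B])[:, :][...,::-1][:, :1040])
i=cv2.imread('pics/c.png'); print(i.shape); cv2.imwrite('pics/c1.png',i[:,:600])
for n in('s0','d0'):
    c=load(n); hsv=cv2.cvtColor(c['pixels'],cv2.COLOR_RGB2HSV)
    m=cv2.inRange(hsv,(9,190,150),(20,255,255)); k,l,s,ce=cv2.connectedComponentsWithStats(m)
    for j in range(1,k):
        if s[j,4]>25 and 140<ce[j][1]<260 and ce[j][0]<320:
            v,u=np.nonzero(l==j); P=np.array([w(c,x,y) for x,y in zip(u,v)])
            print(n,s[j],ce[j].round(),'med',np.median(P,0).round(3),'lo',np.percentile(P,5,0).round(3),'hi',np.percentile(P,95,0).round(3))
E
```

```text
(500, 1040, 3)
s0 [236 178  10  10  29] [242. 181.] med [ 0.591 -0.037  0.064] lo [ 0.585 -0.04   0.051] hi [ 0.608 -0.035  0.069]
s0 [245 189  33  21 135] [261. 199.] med [0.464 0.068 0.12 ] lo [0.456 0.022 0.117] hi [0.472 0.112 0.121]
```

View pics/c1.png

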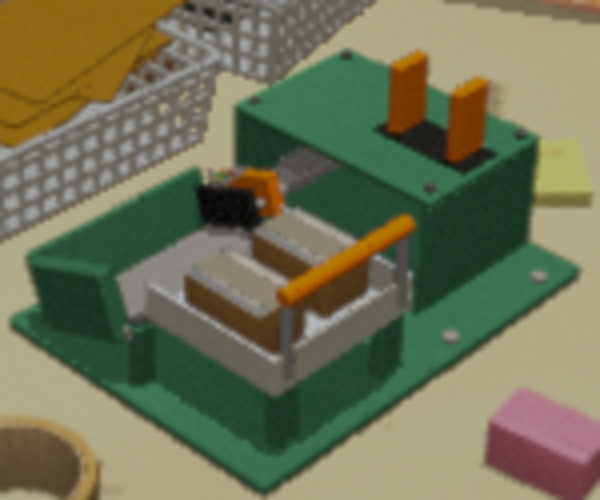

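The crop confirms the choice: the bar runs from (288,297) to (408,226), the grip tops are at (410,62) and (470,90), and the housing top corners are at (237,105), (347,52), (537,137) and (428,200). All belong to the green clamp, and both cartons are tan-topped.

```bash
python3 - <<'E'
from h import *
c=load('s0')
q={(71,-104):(237,105),(71,-216):(347,52),(-98,-216):(537,137),(-98,-104):(428,200)}
A=[];B=[]
for k,(u,v) in q.items():
    p=w(c,175+u/4,135+v/4,.093); A.append(k);B.append(p[:2]); print(k,p.round(4))
A=np.array(A)/1e3;B=np.array(B)
a=A-A.mean(0);b=B-B.mean(0); yaw=np.arctan2((a[:,0]*b[:,1]-a[:,1]*b[:,0]).sum(),(a*b).sum())
R=np.array([[np.cos(yaw),-np.sin(yaw)],[np.sin(yaw),np.cos(yaw)]]); t=B.mean(0)-R@A.mean(0)
print('yaw',np.degrees(yaw),t,'res',(B-A@R.T-t).round(4).tolist())
def inv(p): return R.T@(p[:2]-t)
for n,u,v,z in(('gripfar',408,62,.145),('gripnear',470,89,.145),('barL',288,296,.115),('barR',408,227,.115)):
    p=w(c,175+u/4,135+v/4,z); print(n,p.round(4),inv(p).round(4))
# bar from depth
hsv=cv2.cvtColor(c['pixels'],cv2.COLOR_RGB2HSV); m=cv2.inRange(hsv,(5,170,110),(22,255,255))
for nm,(x0,x1,y0,y1) in {'bar':(244,280,186,212),'g1':(271,283,147,169),'g2':(286,298,153,177)}.items():
    v,u=np.nonzero(m[y0:y1,x0:x1]); P=np.array([w(c,i+x0,j+y0) for i,j in zip(u,v)]); P=P[P[:,2]>.09]
    top=P
    if nm=='bar': top=P[P[:,2]>.115]
    vx=cv2.fitLine(top[:,:2].astype(np.float32),cv2.DIST_HUBER,0,.01,.01).ravel(); print(nm,len(P),'c',np.median(P,0).round(4),P.min(0).round(3),P.max(0).round(3),'dir deg',np.degrees(np.arctan2(vx[1],vx[0])).round(2),vx[2:], 'clampframe',inv(np.median(P,0)).round(4))
E
```

```text
(71, -104) [ 0.6383 -0.064   0.093 ]
(71, -216) [ 0.6219 -0.1681  0.093 ]
(-98, -216) [ 0.4613 -0.148   0.093 ]
(-98, -104) [ 0.478  -0.0428  0.093 ]
yaw -7.824047246385141 [0.58502799 0.05095698] res [[-0.0029, -0.0023], [-0.004, 0.0046], [0.0027, 0.0017], [0.0042, -0.0041]]
gripfar [ 0.5317 -0.0997  0.145 ] [-0.0323 -0.1565]
gripnear [ 0.4833 -0.0939  0.145 ] [-0.0811 -0.1574]
barL [0.4711 0.112  0.115 ] [-0.1212  0.045 ]
barR [0.4553 0.0174 0.115 ] [-0.124  -0.0509]
bar 179 c [0.4641 0.0695 0.119 ] [0.454 0.013 0.113] [0.478 0.117 0.122] dir deg 81.72 [0.46314806 0.06340069] clampframe [-0.1223  0.0019]
g1 141 c [ 0.5324 -0.1002  0.1254] [ 0.529 -0.119  0.098] [ 0.54  -0.091  0.146] dir deg 75.7 [ 0.5325867  -0.10163946] clampframe [-0.0316 -0.1569]
g2 146 c [ 0.4849 -0.0929  0.1255] [ 0.481 -0.111  0.099] [ 0.493 -0.084  0.146] dir deg 78.72 [ 0.48499644 -0.09623729] clampframe [-0.0796 -0.1561]
```

Emit:
drive_tool([
  [0.025, -0.023, 0],
  [0.055, -0.051, 0],
  [0.085, -0.078, 0],
  [0.115, -0.106, 0],
  [0.145, -0.134, 0],
  [0.175, -0.161, 0],
  [0.2, -0.184, 0],
  [0.223, -0.206, 0],
], twist=[0, 0, 0, 0, 0, 0, 0, 0], jaw=1)

```text
time: 0.77
ee_pos: [0.3482, -0.2145, 0.2051]
orientation: [[0.905, 0.425, -0.0], [0.425, -0.905, 0.0], [0.0, -0.0, -1.0]]
contact_force: [1.0, -0.9, 0.3]
gripper_width: 0.0942
finger_force: 0.0
```

Emit:
drive_tool([
  [0.025, -0.023, 0],
  [0.055, -0.051, 0],
  [0.085, -0.078, 0],
  [0.115, -0.106, 0],
  [0.145, -0.134, 0],
  [0.175, -0.161, 0],
  [0.2, -0.184, 0],
  [0.223, -0.206, 0],
], twist=[-0.12, -0.245, -0.37, -0.49, -0.615, -0.74, -0.865, -0.988])

```text
time: 1.43
ee_pos: [0.4625, 0.0669, 0.205]
orientation: [[0.136, 0.991, -0.001], [0.991, -0.136, -0.0], [-0.0, -0.001, -1.0]]
contact_force: [-0.4, -1.0, 0.0]
gripper_width: 0.0937
finger_force: 0.0
```

Emit:
drive_tool([
  [0, 0, 0],
  [0, 0, 0],
  [0, 0, 0],
  [0, 0, 0],
  [0, 0, 0],
  [0, 0, 0],
  [0, 0, 0],
  [0, 0, 0],
], twist=[0, 0, 0, 0, 0, 0, 0, 0], jaw=-0.1)

```text
time: 2.1
ee_pos: [0.4623, 0.0639, 0.2056]
orientation: [[0.145, 0.989, 0.0], [0.989, -0.145, -0.0], [-0.0, 0.0, -1.0]]
contact_force: [-0.4, -0.2, 0.7]
gripper_width: 0.0445
finger_force: 0.0
```

```bash
python3 - <<'E'
from h import *
c=cap('wrist','w0'); cv2.imwrite('pics/w0b.png',cv2.resize(c['pixels'],(800,600))[...,::-1])
hsv=cv2.cvtColor(c['pixels'],cv2.COLOR_RGB2HSV); m=cv2.inRange(hsv,(5,170,110),(22,255,255))
k,l,s,ce=cv2.connectedComponentsWithStats(m)
R=np.array(bot.state()['orientation'])
for j in range(1,k):
    if s[j,4]>60:
        v,u=np.nonzero(l==j); P=np.array([w(c,x,y) for x,y in zip(u,v)]); T=P@R[:,:2]; e=np.array(bot.state()['ee_pos'])@R[:,:2]
        print(s[j],np.median(P,0).round(4),'tool xy rel lo/hi',(np.percentile(T,2,0)-e).round(4),(np.percentile(T,98,0)-e).round(4),'z',np.percentile(P[:,2],[2,98]).round(4))
E
```

```text
[ 259  135   11  106 1034] [0.4674 0.0724 0.1202] tool xy rel lo/hi [-0.0444 -0.0004] [0.0516 0.0088] z [0.1179 0.1211]
[366 236  32  14 201] [ 0.5936 -0.0363  0.0642] tool xy rel lo/hi [-0.0849  0.1355] [-0.0767  0.1658] z [0.0473 0.0702]
[304 335   9  23 113] [ 0.4873 -0.0939  0.1442] tool xy rel lo/hi [-0.1678  0.045 ] [-0.1432  0.0533] z [0.1419 0.145 ]
```

View pics/w0b.png

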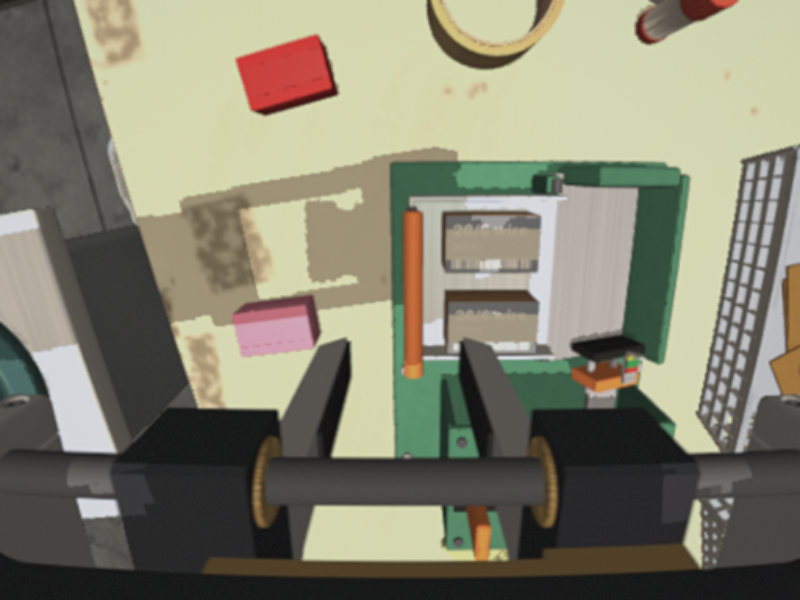

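The wrist view shows the bar upright at column 413 between the fingers (345..465), lined up with them. Both cartons lie on the tray at (490,240) and (490,318).

Emit:
drive_tool([
  [0.003, 0.003, 0.015],
  [0.003, 0.003, 0.03],
  [0.003, 0.003, 0.045],
  [0.003, 0.003, 0.06],
  [0.003, 0.003, 0.075],
  [0.003, 0.003, 0.09],
  [0.003, 0.003, 0.1],
  [0.003, 0.003, 0.107],
], twist=[0, 0, 0, 0, 0, 0, 0, 0])

```text
time: 2.82
ee_pos: [0.4652, 0.067, 0.0971]
orientation: [[0.144, 0.99, -0.002], [0.99, -0.144, -0.0], [-0.0, -0.002, -1.0]]
contact_force: [-0.3, 0.3, 0.1]
gripper_width: 0.0425
finger_force: 0.0
```

Emit:
drive_tool([
  [0, 0, 0],
  [0, 0, 0],
  [0, 0, 0],
  [0, 0, 0],
  [0, 0, 0],
  [0, 0, 0],
  [0, 0, 0],
  [0, 0, 0],
], twist=[0, 0, 0, 0, 0, 0, 0, 0], jaw=-0.8)

```text
time: 3.48
ee_pos: [0.4679, 0.0669, 0.0995]
orientation: [[0.144, 0.99, 0.005], [0.99, -0.144, -0.0], [0.0, 0.005, -1.0]]
contact_force: [5.3, -0.7, -1.3]
gripper_width: 0.0109
finger_force: 30.0
```

Emit:
drive_tool([
  [0, 0.003, -0.002],
  [0, 0.005, -0.005],
  [0, 0.009, -0.01],
  [0, 0.0125, -0.015],
  [0, 0.0165, -0.0193],
  [0, 0.0208, -0.0237],
  [0, 0.0252, -0.0278],
  [0, 0.0252, -0.0278],
], twist=[0, 0, 0, 0, 0, 0, 0, 0])

```text
time: 4.15
ee_pos: [0.4901, 0.0638, 0.128]
orientation: [[0.143, 0.99, -0.003], [0.99, -0.143, 0.001], [0.0, -0.003, -1.0]]
contact_force: [-7.3, 2.2, 3.0]
gripper_width: 0.0112
finger_force: 30.0
```

Emit:
drive_tool([
  [0, 0.002, -0.004],
  [0, 0.0065, -0.0076],
  [0, 0.0115, -0.011],
  [0, 0.0165, -0.0142],
  [0, 0.022, -0.017],
  [0, 0.0275, -0.0197],
  [0, 0.033, -0.022],
  [0, 0.0385, -0.0241],
], twist=[0, 0, 0, 0, 0, 0, 0, 0])

```text
time: 4.82
ee_pos: [0.5298, 0.0581, 0.1532]
orientation: [[0.143, 0.99, 0.002], [0.99, -0.143, 0.0], [0.001, 0.002, -1.0]]
contact_force: [-4.5, 1.4, 4.2]
gripper_width: 0.011
finger_force: 30.0
```

Emit:
drive_tool([
  [0, 0.003, -0.001],
  [0, 0.006, -0.0018],
  [0, 0.009, -0.0026],
  [0, 0.012, -0.0034],
  [0, 0.015, -0.004],
  [0, 0.015, -0.004],
  [0, 0.015, -0.004],
  [0, 0.015, -0.004],
], twist=[0, 0, 0, 0, 0, 0, 0, 0])

```text
time: 5.48
ee_pos: [0.5455, 0.0559, 0.157]
orientation: [[0.143, 0.99, 0.005], [0.99, -0.143, 0.0], [0.001, 0.005, -1.0]]
contact_force: [-2.5, 2.1, 6.2]
gripper_width: 0.0112
finger_force: 30.0
```

```bash
python3 - <<'E'
from h import *
a=cap('scene','s1')['pixels'][135:260,175:325];b=cap('side','d1')['pixels'][145:255,195:315]
cv2.imwrite('pics/t1.png',np.hstack([cv2.resize(x,(400,400),interpolation=cv2.INTER_CUBIC) for x in(a,b)])[...,::-1])
E
```

```text
(no output)
```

View pics/t1.png

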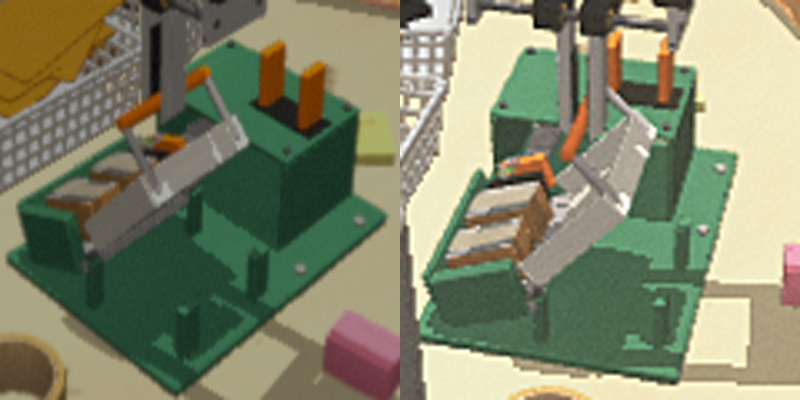

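Both cartons lie side by side in the channel, (85,190)/(115,165) left and (500,200)/(490,240) right. Now I'll lower the tray.

Emit:
drive_tool([
  [0, -0.004, 0.001],
  [0, -0.009, 0.0027],
  [0, -0.0145, 0.0046],
  [0, -0.02, 0.0067],
  [0, -0.0255, 0.009],
  [0, -0.031, 0.0118],
  [0, -0.036, 0.0147],
  [0, -0.0405, 0.0175],
], twist=[0, 0, 0, 0, 0, 0, 0, 0])

```text
time: 6.25
ee_pos: [0.5043, 0.0615, 0.1379]
orientation: [[0.144, 0.99, 0.003], [0.99, -0.144, -0.0], [0.0, 0.003, -1.0]]
contact_force: [-0.8, 1.1, 3.7]
gripper_width: 0.0109
finger_force: 30.0
```

Emit:
drive_tool([
  [0, -0.0045, 0.003],
  [0, -0.0095, 0.0068],
  [0, -0.014, 0.0106],
  [0, -0.0185, 0.0147],
  [0, -0.0226, 0.0191],
  [0, -0.0267, 0.0237],
  [0, -0.0304, 0.0284],
  [0, -0.0325, 0.031],
], twist=[0, 0, 0, 0, 0, 0, 0, 0])

```text
time: 6.92
ee_pos: [0.471, 0.0662, 0.1048]
orientation: [[0.144, 0.99, -0.0], [0.99, -0.144, -0.0], [-0.0, -0.0, -1.0]]
contact_force: [3.5, 0.8, -0.4]
gripper_width: 0.011
finger_force: 30.0
```

Emit:
drive_tool([
  [0, -0.002, 0.003],
  [0, -0.0035, 0.0055],
  [0, -0.0045, 0.0075],
  [0, -0.0045, 0.0075],
  [0, -0.0045, 0.0075],
  [0, -0.0045, 0.0075],
  [0, -0.0045, 0.0075],
  [0, -0.0045, 0.0075],
], twist=[0, 0, 0, 0, 0, 0, 0, 0])

```text
time: 7.58
ee_pos: [0.4679, 0.0667, 0.0998]
orientation: [[0.144, 0.99, 0.002], [0.99, -0.144, -0.0], [-0.0, 0.003, -1.0]]
contact_force: [0.9, 0.5, 4.7]
gripper_width: 0.0112
finger_force: 30.0
```

Emit:
drive_tool([
  [0, 0, 0],
  [0, 0, 0],
  [0, 0, 0],
  [0, 0, 0],
  [0, 0, 0],
  [0, 0, 0],
  [0, 0, 0],
  [0, 0, 0],
], twist=[0, 0, 0, 0, 0, 0, 0, 0], jaw=-0.2)

```text
time: 8.25
ee_pos: [0.4669, 0.0669, 0.0982]
orientation: [[0.144, 0.99, -0.0], [0.99, -0.144, -0.0], [-0.0, -0.0, -1.0]]
contact_force: [-0.3, -0.5, 0.3]
gripper_width: 0.0377
finger_force: 0.0
```

Emit:
drive_tool([
  [0, 0, -0.01],
  [0, 0, -0.025],
  [0, 0, -0.045],
  [0, 0, -0.065],
  [0, 0, -0.08],
  [0, 0, -0.095],
  [0, 0, -0.105],
  [0, 0, -0.11],
], twist=[0, 0, 0, 0, 0, 0, 0, 0])

```text
time: 8.92
ee_pos: [0.4678, 0.0669, 0.2108]
orientation: [[0.144, 0.99, 0.004], [0.99, -0.144, -0.0], [0.001, 0.004, -1.0]]
contact_force: [-0.8, -0.1, -0.0]
gripper_width: 0.0379
finger_force: 0.0
```

Emit:
drive_tool([
  [-0.015, 0.006, 0],
  [-0.04, 0.017, 0],
  [-0.065, 0.028, 0],
  [-0.09, 0.038, 0],
  [-0.115, 0.049, 0],
  [-0.135, 0.057, 0],
  [-0.15, 0.063, 0],
  [-0.156, 0.066, 0],
], twist=[0, 0, 0, 0, 0, 0, 0, 0], jaw=0.95)

```text
time: 9.58
ee_pos: [0.5098, -0.099, 0.2075]
orientation: [[0.146, 0.989, -0.002], [0.989, -0.146, -0.0], [-0.001, -0.002, -1.0]]
contact_force: [-0.6, 0.5, 0.3]
gripper_width: 0.0875
finger_force: 0.0
```

```bash
cat > l.py <<'E'
from h import *
import sys
n=sys.argv[1]; c=cap('wrist',n); cv2.imwrite(f'pics/{n}b.png',cv2.resize(c['pixels'],(800,600))[...,::-1])
hsv=cv2.cvtColor(c['pixels'],cv2.COLOR_RGB2HSV); m=cv2.inRange(hsv,(5,170,90),(22,255,255))
k,l,s,ce=cv2.connectedComponentsWithStats(m); S=bot.state(); R=np.array(S['orientation']); e=np.array(S['ee_pos'])@R[:,:2]; print(S['ee_pos'],S['gripper_width'])
for j in range(1,k):
    if s[j,4]>60:
        v,u=np.nonzero(l==j); P=np.array([w(c,x,y) for x,y in zip(u,v)]); T=P@R[:,:2]
        t=P[:,2]>np.percentile(P[:,2],98)-.004
        print(s[j],'all',(np.percentile(T,2,0)-e).round(4),(np.percentile(T,98,0)-e).round(4),'top',(np.percentile(T[t],2,0)-e).round(4),(np.percentile(T[t],98,0)-e).round(4),'z',np.percentile(P[:,2],[2,98]).round(4))
E
python3 l.py w1
```

```text
[ 0.50998216 -0.09897345  0.20754191] 0.09049057205123978
  return _methods._mean(a, axis=axis, dtype=dtype,
  ret = ret.dtype.type(ret / rcount)
Traceback (most recent call last):
  File "l.py", line 10, in <module>
    print(s[j],'all',(np.percentile(T,2,0)-e).round(4),(np.percentile(T,98,0)-e).round(4),'top',(np.percentile(T[t],2,0)-e).round(4),(np.percentile(T[t],98,0)-e).round(4),'z',np.percentile(P[:,2],[2,98]).round(4))
                                                                                                 ~~~~~~~~~~~~~^^^^^^^^^^
IndexError: index -1 is out of bounds for axis 0 with size 0
```

View pics/w1b.png

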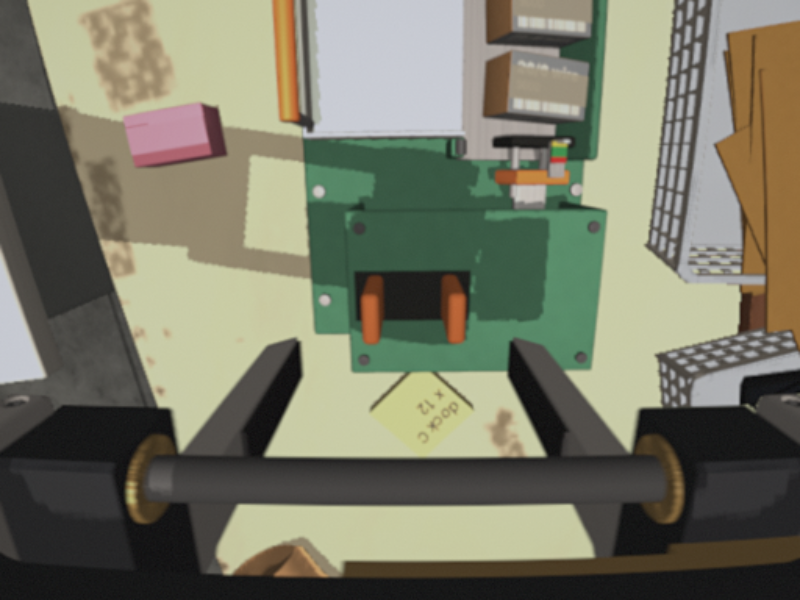

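The wrist view shows both grips at (372,308) and (454,308), roughly centred between the fingertips at (300,345) and (515,345). The cartons are at (540,20) and (535,85), with the jaw and gauge at (535,155).

```bash
sed -i "s/        t=P/        P=P[~np.isnan(P[:,2])]; T=P@R[:,:2]\n        if len(P)<20: continue\n        t=P/" l.py; sed -i "s/c=cap('wrist',n)/c=load(n) if len(sys.argv)>2 else cap('wrist',n)/" l.py; python3 l.py w1 x 2>/dev/null
```

```text
[ 0.50998216 -0.09897345  0.20754191] 0.09049057205123978
[176   0   4  67 100] all [ 0.1142 -0.0698] [ 0.1632 -0.068 ] top [ 0.1142 -0.0698] [ 0.1632 -0.068 ] z [0.1188 0.1208]
[183   0   9  78 291] all [ 0.1047 -0.063 ] [ 0.1632 -0.0604] top [ 0.1052 -0.063 ] [ 0.1632 -0.0605] z [0.1159 0.1203]
[318 109  46   9 248] all [0.0689 0.0657] [0.0765 0.1122] top [0.0692 0.0725] [0.0765 0.0873] z [0.0481 0.0704]
[231 177  13  43 446] all [-0.0161 -0.0248] [ 0.0115 -0.0156] top [-0.0163 -0.0248] [ 0.0108 -0.0157] z [0.1084 0.1453]
[284 177  14  42 441] all [-0.0163  0.0228] [0.0119 0.0323] top [-0.0157  0.0227] [0.0111 0.032 ] z [0.1064 0.1455]
```

Emit:
drive_tool([
  [-0.002, 0.0035, 0.015],
  [-0.002, 0.0035, 0.03],
  [-0.002, 0.0035, 0.045],
  [-0.002, 0.0035, 0.06],
  [-0.002, 0.0035, 0.075],
  [-0.002, 0.0035, 0.088],
  [-0.002, 0.0035, 0.097],
  [-0.002, 0.0035, 0.102],
], twist=[0, 0, 0, 0, 0, 0, 0, 0])

```text
time: 10.3
ee_pos: [0.5122, -0.0983, 0.1048]
orientation: [[0.143, 0.99, -0.002], [0.99, -0.143, 0.001], [0.001, -0.003, -1.0]]
contact_force: [-0.1, -0.1, 0.3]
gripper_width: 0.0915
finger_force: 0.0
```

Emit:
drive_tool([
  [0, 0, 0],
  [0, 0, 0],
  [0, 0, 0],
  [0, 0, 0],
  [0, 0, 0],
  [0, 0, 0],
  [0, 0, 0],
  [0, 0, 0],
], twist=[0, 0, 0, 0, 0, 0, 0, 0], jaw=0.3)

```text
time: 10.97
ee_pos: [0.5132, -0.0995, 0.1065]
orientation: [[0.144, 0.99, 0.0], [0.99, -0.144, -0.0], [-0.0, 0.0, -1.0]]
contact_force: [0.0, 0.9, 0.4]
gripper_width: 0.0609
finger_force: 0.0
```

Emit:
drive_tool([
  [0, 0, 0],
  [0, 0, 0],
  [0, 0, 0],
  [0, 0, 0],
  [0, 0, 0],
  [0, 0, 0],
  [0, 0, 0],
  [0, 0, 0],
], twist=[0, 0, 0, 0, 0, 0, 0, 0], jaw=-0.26)

```text
time: 11.63
ee_pos: [0.5132, -0.0995, 0.1065]
orientation: [[0.144, 0.99, 0.0], [0.99, -0.144, -0.0], [-0.0, 0.0, -1.0]]
contact_force: [-0.4, 0.1, 0.8]
gripper_width: 0.0351
finger_force: 4.7
```

Emit:
drive_tool([
  [0, 0, 0],
  [0, 0, 0],
  [0, 0, 0],
  [0, 0, 0],
  [0, 0, 0],
  [0, 0, 0],
  [0, 0, 0],
  [0, 0, 0],
], twist=[0, 0, 0, 0, 0, 0, 0, 0], jaw=0.3)

```text
time: 12.3
ee_pos: [0.513, -0.0994, 0.1063]
orientation: [[0.143, 0.99, -0.0], [0.99, -0.143, -0.0], [-0.0, -0.0, -1.0]]
contact_force: [0.7, -0.4, 0.4]
gripper_width: 0.0608
finger_force: 0.0
```

```bash
python3 - <<'E'
from h import *
a=cap('wrist','w2')['pixels'];b=load('w1')['pixels']; s=cap('side','d2')['pixels'][145:255,195:315]
cv2.imwrite('pics/t2.png',np.hstack([cv2.resize(x[:200,230:400],(400,470),interpolation=cv2.INTER_CUBIC) for x in(a,)]+[cv2.resize(s,(400,470),interpolation=cv2.INTER_CUBIC)])[...,::-1])
E
```

```text
(no output)
```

View pics/t2.png

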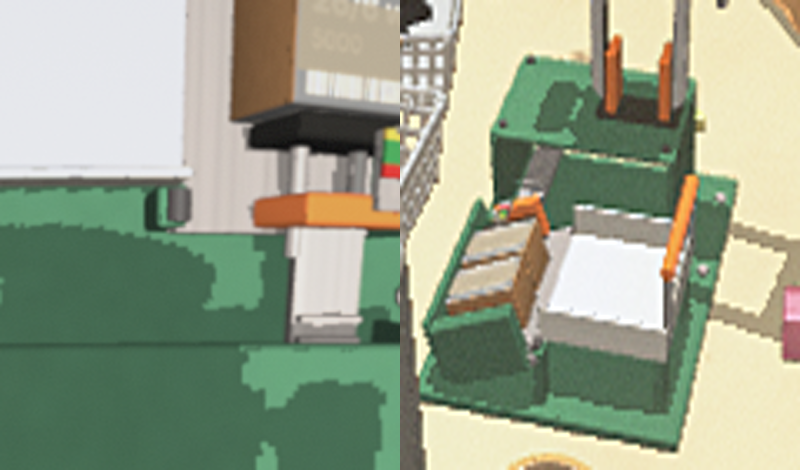

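The jaw moved about one stroke and its pad is now close to carton_a (left half, pad at (310,130)). The tray is flat, and the cartons sit square beside each other at (500,240) and (490,280) in the right half. Second squeeze, in steps.

Emit:
drive_tool([
  [0, 0, 0],
  [0, 0, 0],
  [0, 0, 0],
  [0, 0, 0],
  [0, 0, 0],
  [0, 0, 0],
  [0, 0, 0],
  [0, 0, 0],
], twist=[0, 0, 0, 0, 0, 0, 0, 0], jaw=-0.1)

```text
time: 13.07
ee_pos: [0.5133, -0.0995, 0.1064]
orientation: [[0.143, 0.99, 0.0], [0.99, -0.143, -0.0], [-0.0, 0.0, -1.0]]
contact_force: [0.7, 0.1, -0.7]
gripper_width: 0.0422
finger_force: 4.8
```

Emit:
drive_tool([
  [0, 0, 0],
  [0, 0, 0],
  [0, 0, 0],
  [0, 0, 0],
  [0, 0, 0],
  [0, 0, 0],
  [0, 0, 0],
  [0, 0, 0],
], twist=[0, 0, 0, 0, 0, 0, 0, 0], jaw=-0.26)

```text
time: 13.73
ee_pos: [0.5132, -0.0995, 0.1065]
orientation: [[0.144, 0.99, 0.0], [0.99, -0.144, -0.0], [-0.0, 0.0, -1.0]]
contact_force: [0.3, 0.3, 0.0]
gripper_width: 0.0351
finger_force: 5.0
```

```bash
python3 - <<'E'
from h import *
a=cap('wrist','w3')['pixels'];cap('scene','s3')
from h import load
# jaw carriage (orange block) centroid in tool x, to gauge advance
for n in('w1','w2','w3'):
    c=load(n); hsv=cv2.cvtColor(c['pixels'],cv2.COLOR_RGB2HSV); m=cv2.inRange(hsv,(5,170,90),(22,255,255)); m[:, :300]=0; m[:, 380:]=0; m[165:]=0
    v,u=np.nonzero(m); P=np.array([w(c,x,y) for x,y in zip(u,v)]); P=P[(P[:,2]>.03)&(P[:,2]<.09)]; print(n,len(P),np.median(P@np.array([.144,.9896,0])).round(4))
E
```

```text
w1 248 0.0473
w2 311 0.0659
w3 372 0.0787
```

Emit:
drive_tool([
  [0, 0, 0],
  [0, 0, 0],
  [0, 0, 0],
  [0, 0, 0],
  [0, 0, 0],
  [0, 0, 0],
  [0, 0, 0],
  [0, 0, 0],
], twist=[0, 0, 0, 0, 0, 0, 0, 0], jaw=0.3)

```text
time: 14.5
ee_pos: [0.513, -0.0994, 0.1063]
orientation: [[0.144, 0.99, -0.0], [0.99, -0.144, -0.0], [-0.0, -0.0, -1.0]]
contact_force: [-0.1, -0.6, 0.6]
gripper_width: 0.061
finger_force: 0.0
```

Emit:
drive_tool([
  [0, 0, 0],
  [0, 0, 0],
  [0, 0, 0],
  [0, 0, 0],
  [0, 0, 0],
  [0, 0, 0],
  [0, 0, 0],
  [0, 0, 0],
], twist=[0, 0, 0, 0, 0, 0, 0, 0], jaw=0.05)

```text
time: 15.17
ee_pos: [0.5131, -0.0995, 0.1064]
orientation: [[0.144, 0.99, 0.0], [0.99, -0.144, -0.0], [-0.0, 0.0, -1.0]]
contact_force: [0.0, -0.4, 0.7]
gripper_width: 0.0492
finger_force: 3.5
```

Emit:
drive_tool([
  [0, 0, 0],
  [0, 0, 0],
  [0, 0, 0],
  [0, 0, 0],
  [0, 0, 0],
  [0, 0, 0],
  [0, 0, 0],
  [0, 0, 0],
], twist=[0, 0, 0, 0, 0, 0, 0, 0], jaw=-0.04)

```text
time: 15.83
ee_pos: [0.5131, -0.0994, 0.1064]
orientation: [[0.143, 0.99, -0.0], [0.99, -0.143, -0.0], [-0.0, -0.0, -1.0]]
contact_force: [-0.1, 0.6, 1.0]
gripper_width: 0.0456
finger_force: 4.8
```

Emit:
drive_tool([
  [0, 0, 0],
  [0, 0, 0],
  [0, 0, 0],
  [0, 0, 0],
  [0, 0, 0],
  [0, 0, 0],
  [0, 0, 0],
  [0, 0, 0],
], twist=[0, 0, 0, 0, 0, 0, 0, 0], jaw=-0.1)

```text
time: 16.5
ee_pos: [0.5131, -0.0994, 0.1064]
orientation: [[0.143, 0.99, 0.0], [0.99, -0.143, -0.0], [-0.0, 0.0, -1.0]]
contact_force: [-0.6, -0.2, 0.1]
gripper_width: 0.0425
finger_force: 4.9
```

Emit:
drive_tool([
  [0, 0, 0],
  [0, 0, 0],
  [0, 0, 0],
  [0, 0, 0],
  [0, 0, 0],
  [0, 0, 0],
  [0, 0, 0],
  [0, 0, 0],
], twist=[0, 0, 0, 0, 0, 0, 0, 0], jaw=-0.16)

```text
time: 17.17
ee_pos: [0.5131, -0.0995, 0.1064]
orientation: [[0.143, 0.99, 0.0], [0.99, -0.143, -0.0], [-0.0, 0.0, -1.0]]
contact_force: [-0.9, 0.7, 0.7]
gripper_width: 0.0396
finger_force: 5.0
```

Emit:
drive_tool([
  [0, 0, 0],
  [0, 0, 0],
  [0, 0, 0],
  [0, 0, 0],
  [0, 0, 0],
  [0, 0, 0],
  [0, 0, 0],
  [0, 0, 0],
], twist=[0, 0, 0, 0, 0, 0, 0, 0], jaw=-0.21)

```text
time: 17.83
ee_pos: [0.5131, -0.0994, 0.1064]
orientation: [[0.144, 0.99, -0.0], [0.99, -0.144, -0.0], [-0.0, 0.0, -1.0]]
contact_force: [-0.4, -0.0, 0.4]
gripper_width: 0.0374
finger_force: 7.6
```

Emit:
drive_tool([
  [0, 0, 0],
  [0, 0, 0],
  [0, 0, 0],
  [0, 0, 0],
  [0, 0, 0],
  [0, 0, 0],
  [0, 0, 0],
  [0, 0, 0],
], twist=[0, 0, 0, 0, 0, 0, 0, 0], jaw=-0.25)

```text
time: 18.5
ee_pos: [0.513, -0.0994, 0.1064]
orientation: [[0.144, 0.99, -0.0], [0.99, -0.144, -0.0], [-0.0, -0.0, -1.0]]
contact_force: [-1.6, -0.4, 2.3]
gripper_width: 0.0356
finger_force: 10.0
```

The force is rising, so the cartons are being clamped, but this stroke is nearly spent. I'll let out and take a fresh stroke in small steps.

Emit:
drive_tool([
  [0, 0, 0],
  [0, 0, 0],
  [0, 0, 0],
  [0, 0, 0],
  [0, 0, 0],
  [0, 0, 0],
  [0, 0, 0],
  [0, 0, 0],
], twist=[0, 0, 0, 0, 0, 0, 0, 0], jaw=0.3)

```text
time: 19.17
ee_pos: [0.5131, -0.0994, 0.1063]
orientation: [[0.143, 0.99, -0.0], [0.99, -0.143, -0.0], [-0.0, -0.0, -1.0]]
contact_force: [-0.2, -0.3, -0.0]
gripper_width: 0.0611
finger_force: 0.0
```

Emit:
drive_tool([
  [0, 0, 0],
  [0, 0, 0],
  [0, 0, 0],
  [0, 0, 0],
  [0, 0, 0],
  [0, 0, 0],
  [0, 0, 0],
  [0, 0, 0],
], twist=[0, 0, 0, 0, 0, 0, 0, 0], jaw=0.17)

```text
time: 19.83
ee_pos: [0.5131, -0.0994, 0.1064]
orientation: [[0.143, 0.99, 0.0], [0.99, -0.143, -0.0], [-0.0, 0.0, -1.0]]
contact_force: [0.3, -0.0, -0.2]
gripper_width: 0.0548
finger_force: 0.6
```

Emit:
drive_tool([
  [0, 0, 0],
  [0, 0, 0],
  [0, 0, 0],
  [0, 0, 0],
  [0, 0, 0],
  [0, 0, 0],
  [0, 0, 0],
  [0, 0, 0],
], twist=[0, 0, 0, 0, 0, 0, 0, 0], jaw=0.12)

```text
time: 20.5
ee_pos: [0.5131, -0.0994, 0.1064]
orientation: [[0.143, 0.99, 0.0], [0.99, -0.143, -0.0], [-0.0, 0.0, -1.0]]
contact_force: [-0.2, 0.6, -0.4]
gripper_width: 0.0529
finger_force: 4.1
```

Emit:
drive_tool([
  [0, 0, 0],
  [0, 0, 0],
  [0, 0, 0],
  [0, 0, 0],
  [0, 0, 0],
  [0, 0, 0],
  [0, 0, 0],
  [0, 0, 0],
], twist=[0, 0, 0, 0, 0, 0, 0, 0], jaw=0.08)

```text
time: 21.17
ee_pos: [0.5131, -0.0994, 0.1064]
orientation: [[0.143, 0.99, -0.0], [0.99, -0.143, -0.0], [-0.0, 0.0, -1.0]]
contact_force: [-0.5, 0.5, 1.2]
gripper_width: 0.0511
finger_force: 7.7
```

Emit:
drive_tool([
  [0, 0, 0],
  [0, 0, 0],
  [0, 0, 0],
  [0, 0, 0],
  [0, 0, 0],
  [0, 0, 0],
  [0, 0, 0],
  [0, 0, 0],
], twist=[0, 0, 0, 0, 0, 0, 0, 0], jaw=0.04)

```text
time: 21.83
ee_pos: [0.5131, -0.0995, 0.1064]
orientation: [[0.144, 0.99, 0.0], [0.99, -0.144, -0.0], [-0.0, 0.0, -1.0]]
contact_force: [-1.2, 1.2, 0.7]
gripper_width: 0.0491
finger_force: 10.1
```

Emit:
drive_tool([
  [0, 0, 0],
  [0, 0, 0],
  [0, 0, 0],
  [0, 0, 0],
  [0, 0, 0],
  [0, 0, 0],
  [0, 0, 0],
  [0, 0, 0],
], twist=[0, 0, 0, 0, 0, 0, 0, 0], jaw=0.0)

```text
time: 22.5
ee_pos: [0.5131, -0.0995, 0.1064]
orientation: [[0.144, 0.99, -0.0], [0.99, -0.144, -0.0], [-0.0, 0.0, -1.0]]
contact_force: [-1.8, 0.3, 2.3]
gripper_width: 0.0472
finger_force: 12.5
```

Emit:
drive_tool([
  [0, 0, 0],
  [0, 0, 0],
  [0, 0, 0],
  [0, 0, 0],
  [0, 0, 0],
  [0, 0, 0],
  [0, 0, 0],
  [0, 0, 0],
], twist=[0, 0, 0, 0, 0, 0, 0, 0], jaw=-0.03)

```text
time: 23.17
ee_pos: [0.513, -0.0995, 0.1064]
orientation: [[0.144, 0.99, -0.0], [0.99, -0.144, -0.0], [-0.0, -0.0, -1.0]]
contact_force: [-1.8, 0.1, 3.3]
gripper_width: 0.046
finger_force: 14.4
```

```bash
python3 - <<'E'
from h import *
a=cap('wrist','w5')['pixels'];s=cap('side','d5')['pixels'][145:255,195:315]
cv2.imwrite('pics/t5.png',np.hstack([cv2.resize(a[20:120,300:400],(400,470),interpolation=cv2.INTER_CUBIC),cv2.resize(s,(400,470),interpolation=cv2.INTER_CUBIC)])[...,::-1])
s=bot.state(); print(s['finger_force'],s['gripper_width'],s['time'])
E
```

```text
14.359070062637329 0.04590553361404092 23.2667
```

View pics/t5.png

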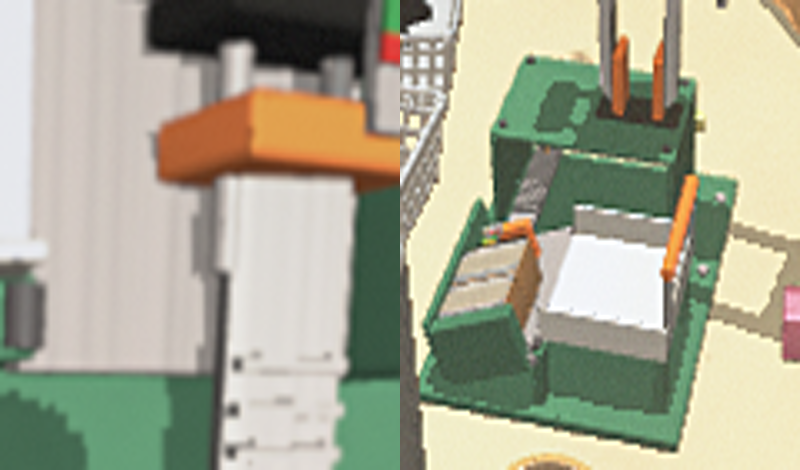

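The cartons are pressed together against the end stop (right half, (485,280)) and the tray is flat. At 14.4 N the push should be about 10 N, mid-green. I'll check the pointer once.

```bash
python3 - <<'E'
from h import *
a=load('w5')['pixels'][0:60,330:410]; b=cap('scene','s5')['pixels'][160:200,215:265]
cv2.imwrite('pics/t6.png',np.hstack([cv2.resize(x,(400,400),interpolation=cv2.INTER_CUBIC) for x in(a,b)])[...,::-1]); s=bot.state(); print(s['finger_force'],s['gripper_width'])
E
```

```text
14.360420107841492 0.04570684513618816
```

View pics/t6.png

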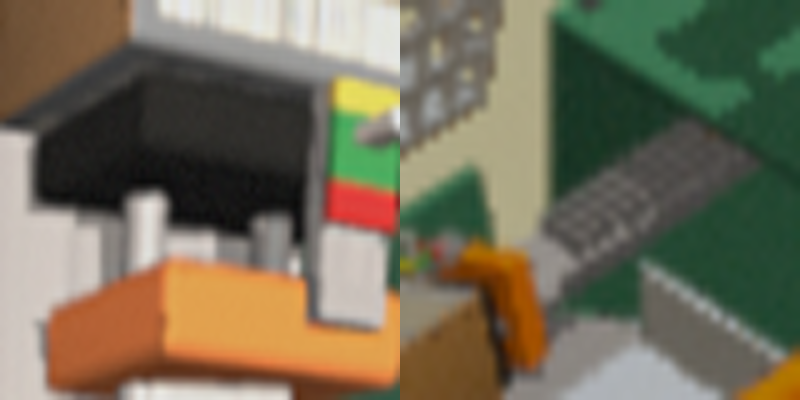

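The white pointer tip at (370,130) in the left half is in the green band, which spans rows 115..185. The squeeze is steady at 14.4 N, so I'm handing in.

```bash
python3 -c "
from rig import bot
print(bot.hand_in())"
```

```text
the job is handed in; nothing more can be done
None
```

Job handed in: both cartons were tipped into the clamp, the tray lowered flat, and the grips are still squeezed at about 14.4 N per finger with the pressure pointer in the green.

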